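# Park the index plunger and square the bar on the microscope's rotary stand

### The job

The square bar on the rotary inspection stand has to be lined up for its next look under the microscope. Free the disc first: pull up the stand's sprung index plunger by its T-handle, twist it anticlockwise and let it down into its rest notch, so that it stays retracted by itself when you let go. Then turn the bar until its flats are square to the two jaws, leave it so with the plunger still resting in its notch, and do not push about the things lying around.

Things in the scene. Friction and masses are not known exactly. Their poses are not given: they have to be found in the camera images.
- handle_mid (a point): Centre of the black T-handle of the sprung index plunger: level bar 60 mm long, 14 mm wide, 20 mm high, on a vertical 15 mm steel rod; 30 mm free below it down to the dog. 105 mm from the square bar's axis; 132 mm above the table when down. y axis along the T-handle, x across it (towards the dog), z up along the rod.
- plunger_rod: The plunger; origin on its axis, at table height when down. On its +x side a steel dog (8 mm wide, 7 mm high, reaching 36 mm from the axis, its underside 85 mm above this origin) sticks out over a steel crown round the rod, 68 mm across. Crown: one deep slot, one shallow rest notch, otherwise a level top (the land, 100 mm above the table) on which the dog can be put down and let go.
- plunger (a joint): Lift of the plunger, m. 0: down, biting on the disc's toothed edge (disc locked), dog in the deep slot so that it cannot be twisted. Over 0.015: dog clear of the land. 0.015: dog standing on the land, held by friction only, not parked. 0.010: dog home in the rest notch (5 mm deep, sides hold it). Stop at 0.024. The spring pulls down with 10 N at 0 plus 300 N/m.
- twist (a joint): Turn of the plunger, rad, anticlockwise from above positive. About 0 in the slot (0.12 play either way); stops -0.3 and 1.7. The rest notch (13 mm wide at the dog, a gap in an adjustable dark steel ring) is centred anywhere from 0.80 to 1.30, different each time and not measured: it must be felt or seen. Land covers from slot to notch and beyond. Play in the notch about 0.08 either way.
- bar_mid (a point): Centre of the upright square aluminium bar, 40 x 40 mm, 125 mm tall, its top 165 mm above the table, clamped to the disc and turning with it about the bar's own vertical axis. x and y axes: square to its flats. The bar is square when any pair of its flats faces the jaws.
- disc: Level steel disc, 230 mm across, top 30 mm above the table, that carries the bar; origin on its axis at table height, axes as the bar's. Locked while the plunger is down; with it retracted it turns freely (friction 0.12 N m) either way and stays where it is left.
- jaw_mid (a point): Mid-point between the stand's two fixed jaws, on the bar's axis, 67 mm above the table. x axis: from jaw to jaw. Jaws: flat aluminium arms 50 mm wide, 15 mm high (top 75 mm above the table), reaching in over the disc from both sides to 34 mm from the axis.
- vial: Amber jar 30 mm wide, 62 mm high, on a corner of the stand; leave it. Origin: centre of its foot.
- spare_bar: Aluminium bar 90 x 22 x 22 mm lying on the stand's base; leave it. Origin: centre of its underside.
- mouse: Computer mouse, 85 mm long; leave it. Origin: underside.
- dish: Glass dish 90 mm wide; leave it. Origin: underside.
- mug: White mug 90 mm high; leave it. Origin: underside.
- jar: Clear jar 60 mm wide, 90 mm high; leave it. Origin: underside.
- screwdriver: Screwdriver lying on the table; leave it. Origin: underside.

How it is judged:
By the outcome, as a careful person would: the job done as asked, in the order asked, and still so for the second after the job is handed in, with the robot touching nothing.
It also fails if it takes over 54 s, if anything falls off the work surface, if the arm or the gripper's body presses on something with over 40 N, if the wrist force passes 120 N, or if a joint passes its speed limit or range.

### The arm

A 6-joint arm with a two-finger parallel gripper is mounted at the origin on the work surface. World frame = base frame: x ahead of the robot, y to its left, z up, the work surface at z = 0. Lengths are in m, angles in rad, forces in N, time in s.
With the tool pointing down it reaches from about 0.25 to 0.725 m from the base axis. Payload 4 kg.
Tool frame: the origin (TCP) lies on the centre line of the jaws, within the pads' length; the fingertips stand 22 mm ahead of it and the grasp point (between the pads) lies 3 mm ahead of it; z points along the fingers, y is the line along which they close (so a half turn about z gives the same grasp; the last joint's range is limited). The gripper opens to 85 mm and grips with 20 to 120 N. Pads are 22 mm wide; open, the fingers measure 114 mm over their backs; the gripper's body (76 mm by 85 mm) begins 54 mm behind the grasp point. The pads swing forward as they close: fully open they stand 13 mm farther back than shut.
Start: joints at [1.318, 0.241, 0.005, 1.335, 0, 1.571], TCP at [0.125, 0.484, 0.253] pointing down, gripper open.
Joint ranges: [-2.72, 2.72], [-1.05, 1.87], [-1.09, 1.28], [-1.99, 2.15], [-1.42, 1.44], [-3.14, 3.14]. Speed limits (rad/s): [2.79, 2.79, 3.14, 3.14, 3.14, 3.14].

### API

Orientations are given as a unit quaternion [x, y, z, w].
In Python, from workcell import bot gives the robot as it stands.
- The arm moves only by the shell command python3 -m inch 'ROWS'. ROWS is JSON, one flat list of numbers, 7 for each row, row after row: the shift along the world's x, y, z in mm, then the turn, a rotation vector about the world's x, y, z in rad, then the opening in per cent of the stroke, from 0 (shut) to 100 (fully open). A call has 1 to 8 rows; each row is the pose to reach, as a shift and turn from the pose commanded when the call began; what a row does not reach only later rows make up. A row lasts 1/12 s, in which the tool goes at most 41.7 mm and 7.16 degrees, less where a joint would pass 70% of its speed; a pose out of reach is approached as far as the arm can. A call with a gripper value outside its range is refused whole. The fingers move at their own pace and stop on an object; the grip force is fixed at half the most. Time passes only in rows, so rows that repeat a pose let the fingers close. It gives the time, the measured TCP pose, the force, the opening and the grip force at its end, in the units of the state.
- bot.get_obs(): the state, without advancing time (a new reading comes with each control period).
- bot.camera(name): name is "scene" or "top" or "wrist"; returns the picture (480x640x3 uint8, blue, green, red); there is no depth.
- bot.camera_info(name): a dict with "intrinsics" (3x3 intrinsics, pixels), "camera_from_world" (4x4, takes a point from world to camera coordinates); the wrist camera has in their place "hand_eye" (4x4, takes a point from camera to tool coordinates, whose origin is the TCP and whose axes are the flange's). Camera axes: x right, y down, z forward; pixel columns grow to the right and rows downward; lengths in m; the calibration is good to about 2 mm. The wrist camera is an equidistant fisheye: a pixel r from the principal point sees the ray r / f radians off the axis. A picture is of the moment at which its call begins: read the wrist's pose just before it. camera_info takes no time and is no camera call.
- bot.job_done(): hands the job in; it is judged then, once.
Trained networks look in the newest picture that a camera, given by its name, has taken for a name from the list of things; names that differ only in an ending like _2 or _b are one class to them, and where a whole thing is asked for, a point or a joint stands for the part that bears it (a point fixed in the world has none). Each returns a list of dicts, best first, with "confidence" (0 to 1); they miss things now and then, are a little off and sometimes report something else, mostly with a low value. They report only what shows in the picture. A call takes as long as a camera call.
- bot.silhouettes(camera, target): "mask" (480x640 bool, what is visible of it) and "uv" ([column, row] in pixels, amid what is visible of it).
- bot.spot_point(camera, target): "uv" ([column, row] in pixels: a listed point, or the origin of a listed thing).
The state is a dict: "clock": time; "joint_pos": joint angles; "joint_vel": joint speeds; "tau": joint torques, N m; "eef_pos": TCP position; "tool_rot": TCP orientation; "ft_force": force on the tool from outside, world axes, zero at the start; "ft_torque": the same for the moment, N m; "grip_width": finger opening in m; "grasp_force": force on a finger pad.
Only numpy, scipy, OpenCV 4.12 (cv2) and the standard library are available. Lean on these libraries where they do the work, as an engineer would, in place of code of your own. Each camera call takes 0.05 s, during which the arm holds its last target. There are 200 camera calls.

## Working session

There is one attempt and no reset: what is moved stays moved. The work goes in short steps, Python scripts to look and compute and a shell command to move; the robot and the scene stay as the last step left them, time stands still between calls to the robot, and variables do not carry over. Pictures are saved under pics/ and viewed, at most 10 in all, crops included, and the job is handed in when it is done.

```bash
mkdir -p pics
cat > h.py <<'E'
import numpy as np, cv2
from workcell import bot
from scipy.spatial.transform import Rotation as R
def ray(cam,uv,obs=None):
    ci=bot.camera_info(cam);K=np.array(ci["intrinsics"])
    if cam!="wrist":
        T=np.linalg.inv(np.array(ci["camera_from_world"]))
        d=np.linalg.inv(K)@[uv[0],uv[1],1]
        return T[:3,3],T[:3,:3]@d
    o=obs or bot.get_obs()
    x=(uv[0]-K[0,2])/K[0,0];y=(uv[1]-K[1,2])/K[1,1];r=np.hypot(x,y)+1e-12
    d=np.array([np.sin(r)*x/r,np.sin(r)*y/r,np.cos(r)])
    H=np.array(ci["hand_eye"]);q=R.from_quat(o["tool_rot"]).as_matrix()
    return q@H[:3,3]+o["eef_pos"], q@H[:3,:3]@d
def atz(cam,uv,z,obs=None):
    p,d=ray(cam,uv,obs);return p+d*(z-p[2])/d[2]
def proj(cam,P):
    ci=bot.camera_info(cam);T=np.array(ci["camera_from_world"]);c=T[:3,:3]@P+T[:3,3];v=np.array(ci["intrinsics"])@c;return v[:2]/v[2]
E
python3 - <<'E'
from h import *
np.set_printoptions(precision=3,suppress=True)
o=bot.get_obs();print(o["clock"],o["eef_pos"],o["tool_rot"])
for c in("top","scene"):
    cv2.imwrite(f"pics/{c}1.png",bot.camera(c))
    for t,z in(("handle_mid",.132),("bar_mid",.1025),("jaw_mid",.067),("plunger_rod",0),("disc",0),("vial",0.02),("spare_bar",.02),("mug",0)):
        for d in bot.spot_point(c,t)[:2]:
            print(c,t,round(d["confidence"],2),np.round(d["uv"]),atz(c,d["uv"],z))
print(bot.get_obs()["clock"])
E
```

```text
0.0 [0.125 0.484 0.252] [ 0.126  0.992 -0.001 -0.   ]
top handle_mid 0.66 [243. 246.] [0.538 0.136 0.132]
top handle_mid 0.26 [124. 295.] [0.422 0.408 0.132]
top bar_mid 0.94 [289. 257.] [0.515 0.03  0.103]
top jaw_mid 0.96 [291. 254.] [0.526 0.027 0.067]
top plunger_rod 0.59 [247. 253.] [0.532 0.142 0.   ]
top disc 0.66 [289. 261.] [0.514 0.033 0.   ]
top spare_bar 0.62 [354. 238.] [ 0.573 -0.133  0.02 ]
top mug 0.62 [152. 232.] [0.587 0.39  0.   ]
top mug 0.55 [286. 254.] [0.531 0.043 0.   ]
scene handle_mid 0.63 [383. 240.] [0.539 0.146 0.132]
scene bar_mid 0.71 [347. 236.] [0.515 0.045 0.103]
scene jaw_mid 0.96 [344. 247.] [0.514 0.038 0.067]
scene disc 0.63 [343. 272.] [0.537 0.043 0.   ]
scene vial 0.7 [313. 228.] [ 0.397 -0.095  0.02 ]
scene spare_bar 0.67 [279. 261.] [ 0.571 -0.128  0.02 ]
scene mug 0.88 [477. 313.] [0.585 0.393 0.   ]
scene mug 0.61 [344. 246.] [0.43  0.012 0.   ]
0.9
```

Run:
```python
import cv2
a=cv2.imread("pics/top1.png")[150:350,170:430];b=cv2.imread("pics/scene1.png")[170:330,230:530]
a=cv2.resize(a,(520,400),interpolation=cv2.INTER_CUBIC)
cv2.imwrite("pics/a1.png",cv2.resize(a,(780,600)))
cv2.imwrite("pics/b1.png",cv2.resize(b,(800,427),interpolation=cv2.INTER_CUBIC))
```

```text
(no output)
```

View pics/a1.png

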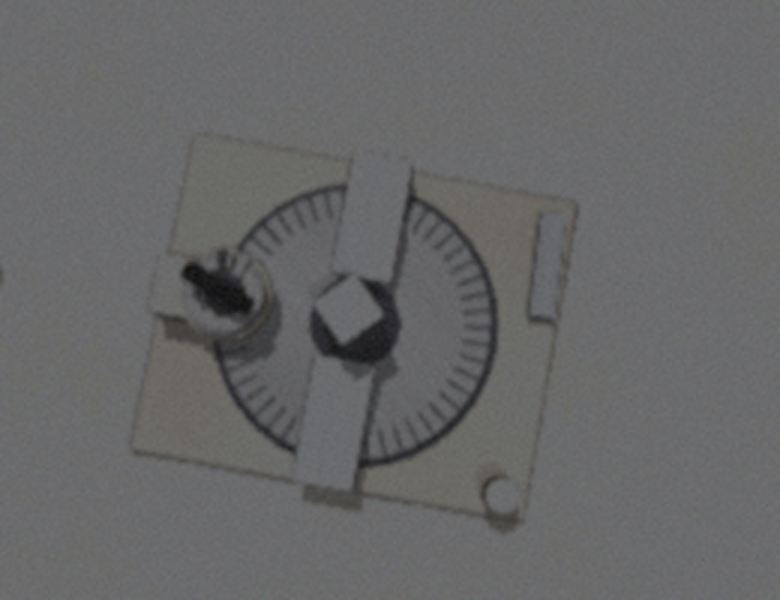

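View pics/b1.png

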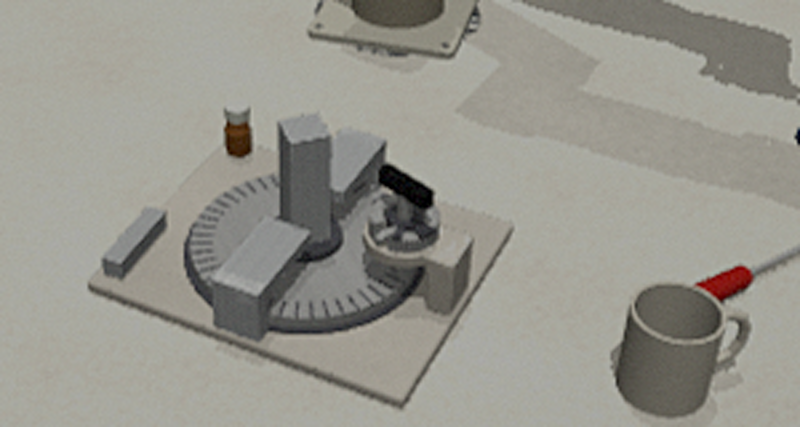

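The top view shows the handle at crop (217,285), with its bar running about 60° from world x, and the bar rotated relative to the jaws. I'm moving above the handle with the pads across it.

```bash
python3 -m inch '[205,-172,0,0,0,-0.92,60,205,-172,0,0,0,-0.92,60,205,-172,0,0,0,-0.92,60,205,-172,0,0,0,-0.92,60,205,-172,0,0,0,-0.92,60,205,-172,0,0,0,-0.92,60,205,-172,0,0,0,-0.92,60,205,-172,0,0,0,-0.92,60]'; python3 -m inch '[205,-172,0,0,0,-0.92,60,205,-172,0,0,0,-0.92,60,205,-172,0,0,0,-0.92,60,205,-172,0,0,0,-0.92,60,205,-172,0,0,0,-0.92,60,205,-172,0,0,0,-0.92,60,205,-172,0,0,0,-0.92,60,205,-172,0,0,0,-0.92,60]'
cat > look.py <<'E'
from h import *
import sys
np.set_printoptions(precision=4,suppress=True)
o=bot.get_obs();print(o["clock"],o["eef_pos"],R.from_quat(o["tool_rot"]).as_matrix()[:,1],o["joint_pos"])
im=bot.camera("wrist");cv2.imwrite(f"pics/{sys.argv[1]}.png",im)
for t,z in(("handle_mid",.132),("bar_mid",.1025),("jaw_mid",.067),("disc",0)):
    for d in bot.spot_point("wrist",t)[:2]:
        print(t,round(d["confidence"],2),np.round(d["uv"]),atz("wrist",d["uv"],z,o))
for d in bot.silhouettes("wrist","handle_mid")[:1]:
    m=d["mask"].astype(np.uint8);np.save("pics/m.npy",m);c=max(cv2.findContours(m,0,1)[0],key=cv2.contourArea)
    P=np.array([atz("wrist",p[0],.142,o)[:2] for p in c])
    r=cv2.minAreaRect((P*1000).astype(np.float32));print("sil",d["confidence"],r,cv2.boxPoints(r))
E
python3 look.py w1
```

```text
clock: 1.57
eef_pos: [0.3329, 0.3096, 0.2535]
tool_rot: [0.558, 0.83, 0.0, 0.001]
ft_force: [0.7, 0.2, -0.6]
grip_width: 0.0512
grasp_force: 0.0
clock: 2.23
eef_pos: [0.5381, 0.1368, 0.2526]
tool_rot: [0.868, 0.496, 0.0, 0.001]
ft_force: [0.0, 0.6, 0.1]
grip_width: 0.0512
grasp_force: 0.0
2.2333 [0.5381 0.1368 0.2526] [ 0.8616 -0.5076  0.0013] [ 0.2496  0.3508  0.1546  1.3739 -0.0012  2.3528]
handle_mid 0.8 [316. 241.] [0.5378 0.1413 0.132 ]
bar_mid 0.69 [358. 341.] [0.5183 0.0379 0.1025]
jaw_mid 0.69 [359. 320.] [0.5223 0.0368 0.067 ]
disc 0.81 [352. 294.] [ 0.5189  0.0334 -0.    ]
sil 0.74 ((540.7420654296875, 143.9584503173828), (60.846588134765625, 14.15834903717041), 60.01615524291992) [[519.4061 121.1447]
 [531.6696 114.069 ]
 [562.078  166.7722]
 [549.8146 173.8479]]
```

View pics/w1.png

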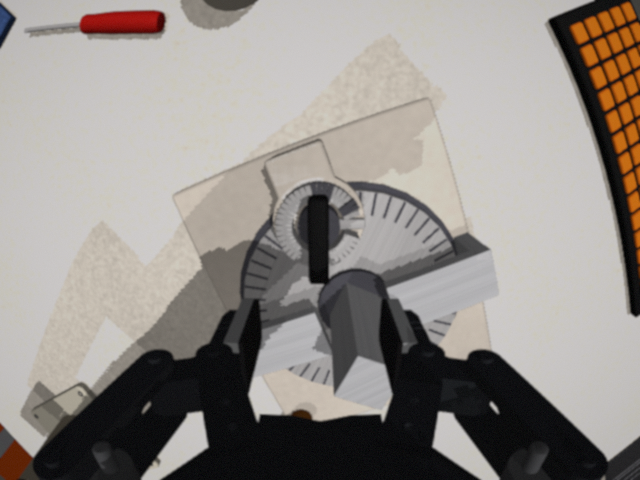

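The handle is at (318,240) with its centre near (0.540, 0.143). It lies along 60° and its measured size matches. I'll zoom on the crown to find the dog and the notch.

Run:
```python
import cv2
a=cv2.imread("pics/w1.png")[165:285,255:385]
cv2.imwrite("pics/w1c.png",cv2.resize(a,(650,600),interpolation=cv2.INTER_CUBIC))
```

```text
(no output)
```

View pics/w1c.png

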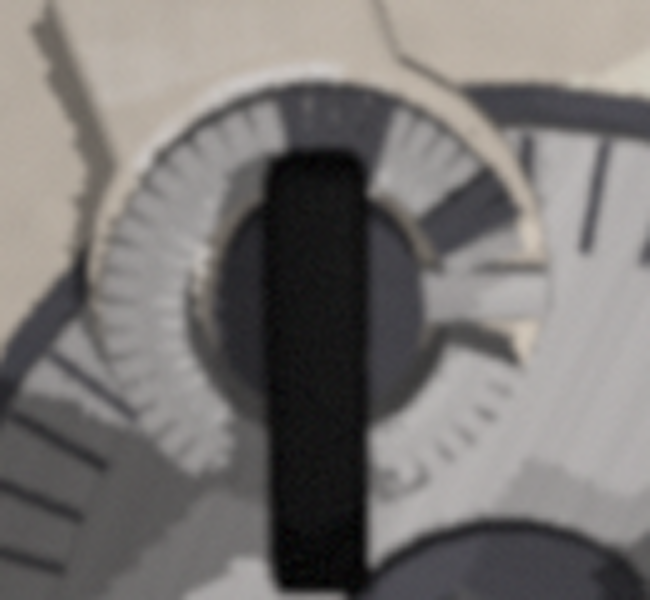

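```bash
python3 -m inch '[2,6,-40,0,0,0,60,2,6,-80,0,0,0,60,2,6,-110,0,0,0,60,2,6,-117,0,0,0,60,2,6,-117,0,0,0,0,2,6,-117,0,0,0,0,2,6,-117,0,0,0,0,2,6,-117,0,0,0,0]'; python3 -m inch '[0,0,0,0,0,0,0,0,0,0,0,0,0,0]'
```

```text
clock: 3.2
eef_pos: [0.5413, 0.1452, 0.1391]
tool_rot: [0.866, 0.5, 0.004, 0.003]
ft_force: [7.8, -4.4, -6.2]
grip_width: 0.0127
grasp_force: 62.2
clock: 3.37
eef_pos: [0.5413, 0.1452, 0.1391]
tool_rot: [0.866, 0.5, 0.004, 0.003]
ft_force: [7.8, -4.8, -6.6]
grip_width: 0.0128
grasp_force: 62.2
```

```bash
python3 -m inch '[1.5,-1,6,0,0,0,0,1.5,-1,12,0,0,0,0,1.5,-1,20,0,0,0,0,1.5,-1,20,0,0,0,0,1.5,-1,20,0,0,0,0]'
```

```text
clock: 3.78
eef_pos: [0.5413, 0.145, 0.1569]
tool_rot: [0.866, 0.5, 0.002, 0.001]
ft_force: [7.9, 0.3, -15.8]
grip_width: 0.0128
grasp_force: 60.5
```

```bash
python3 -m inch '[-1,0,1,0,0,0.12,0,-1,0,1,0,0,0.24,0,-1,0,1,0,0,0.36,0,-1,0,1,0,0,0.48,0,-1,0,1,0,0,0.6,0,-1,0,1,0,0,0.72,0,-1,0,1,0,0,0.72,0,-1,0,1,0,0,0.72,0]'
```

```text
clock: 4.45
eef_pos: [0.5378, 0.1456, 0.1567]
tool_rot: [0.635, 0.773, 0.0, -0.0]
ft_force: [4.8, 2.9, -17.0]
grip_width: 0.0127
grasp_force: 60.4
```

```bash
python3 -m inch '[0,0,-5,0,0,0,0,0,0,-5,0,0,0,0]';for i in 1 2 3; do python3 -m inch '[0,0,0,0,0,0.05,0,0,0,0,0,0,0.1,0,0,0,0,0,0,0.1,0]'|egrep 'eef|rot|force'; done
```

```text
clock: 4.62
eef_pos: [0.5379, 0.1455, 0.1539]
tool_rot: [0.634, 0.773, 0.001, 0.0]
ft_force: [0.2, 2.1, -4.8]
grip_width: 0.0126
grasp_force: 62.1
eef_pos: [0.5374, 0.1454, 0.1536]
tool_rot: [0.594, 0.804, 0.001, 0.0]
ft_force: [-2.0, 2.6, -4.6]
grasp_force: 62.1
eef_pos: [0.5369, 0.1452, 0.1516]
tool_rot: [0.554, 0.833, -0.0, -0.001]
ft_force: [0.8, 1.8, -14.9]
grasp_force: 60.7
eef_pos: [0.5366, 0.145, 0.1512]
tool_rot: [0.512, 0.859, -0.001, -0.001]
ft_force: [0.0, 2.1, -14.8]
grasp_force: 60.8
```

```bash
python3 -m inch '[0,0,-2,0,0,0,0,0,0,-3,0,0,0,0,0,0,-3,0,0,0,0]'
python3 - <<'E'
from h import *
o=bot.get_obs();print(o["ft_torque"],o["clock"])
E
```

```text
clock: 5.62
eef_pos: [0.5366, 0.1449, 0.1491]
tool_rot: [0.512, 0.859, -0.001, -0.001]
ft_force: [-3.8, 0.4, -10.3]
grip_width: 0.0131
grasp_force: 61.3
[ 0.38438592  0.64073953 -0.27011845] 5.6167
```

```bash
python3 -m inch '[0,0,0,0,0,0,60,0,0,0,0,0,0,60,0,0,0,0,0,0,60,0,0,0,0,0,0,60,0,0,40,0,0,0,60,0,0,80,0,0,0,60,0,-20,110,0,0,0,60,0,-60,110,0,0,0,60]'; python3 -m inch '[0,-25,0,0,0,0,60,0,-25,0,0,0,0,60]';python3 look.py w2
```

```text
clock: 6.28
eef_pos: [0.5419, 0.0882, 0.268]
tool_rot: [0.508, 0.861, 0.006, 0.006]
ft_force: [2.0, -0.2, 0.3]
grip_width: 0.0514
grasp_force: 0.0
clock: 6.45
eef_pos: [0.5386, 0.0561, 0.2616]
tool_rot: [0.513, 0.858, 0.0, 0.003]
ft_force: [-0.4, -0.1, 0.0]
grip_width: 0.0515
grasp_force: 0.0
6.45 [0.5386 0.0561 0.2616] [0.881  0.4732 0.0033] [ 0.105   0.3168  0.1297  1.3791 -0.0024  1.1829]
handle_mid 0.82 [384. 137.] [0.5425 0.1415 0.132 ]
bar_mid 0.3 [292. 211.] [0.5134 0.06   0.1025]
disc 0.62 [293. 212.] [0.5195 0.0348 0.    ]
sil 0.61 ((544.4596557617188, 144.75103759765625), (36.99787139892578, 60.955806732177734), 31.11960220336914) [[512.8712 161.2822]
 [544.3747 109.0985]
 [576.0482 128.2199]
 [544.5446 180.4036]]
```

View pics/w2.png

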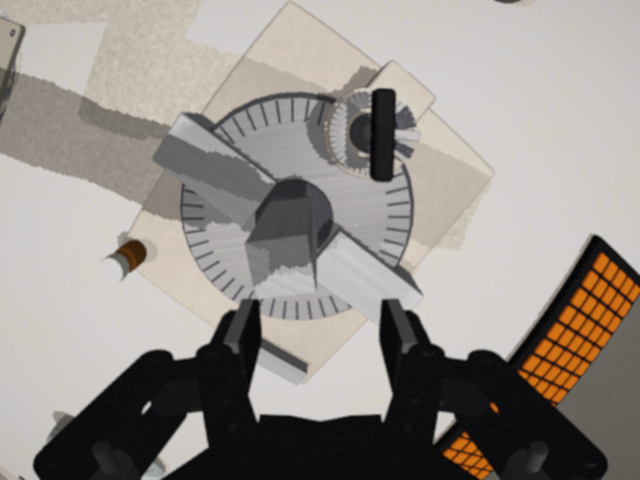

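The handle stands twisted at (382,135). The dog at (405,133) sits between two dark ring edges, so it is in the notch. Next I'll rectify the view at jaw-top height to get the jaw angle, and at bar-top height to get the bar angle.

```bash
cat > rect.py <<'E'
from h import *
import sys
def rectify(im,o,z,x0=.37,x1=.68,y0=-.12,y1=.2,s=.0005):
    ci=bot.camera_info("wrist");K=np.array(ci["intrinsics"]);H=np.array(ci["hand_eye"])
    q=R.from_quat(o["tool_rot"]).as_matrix()
    X,Y=np.meshgrid(np.arange(x0,x1,s),np.arange(y0,y1,s))  # col=x,row=y
    P=np.stack([X,Y,0*X+z],-1)-np.array(o["eef_pos"])
    C=(P@q-H[:3,3])@H[:3,:3]
    r=np.hypot(C[...,0],C[...,1])+1e-12;t=np.arctan2(r,C[...,2])
    u=(K[0,0]*t*C[...,0]/r+K[0,2]).astype(np.float32);v=(K[1,1]*t*C[...,1]/r+K[1,2]).astype(np.float32)
    return cv2.remap(im,u,v,cv2.INTER_CUBIC)
def lines(g,x0=.37,y0=-.12,s=.0005,L=.03):
    l=cv2.createLineSegmentDetector().detect(cv2.GaussianBlur(cv2.cvtColor(g,cv2.COLOR_BGR2GRAY),(0,0),1.5))[0][:,0]
    out=[]
    for a in l:
        a=a*s+[x0,y0,x0,y0];d=a[2:]-a[:2];n=np.hypot(*d)
        if n>L: out.append((n,np.degrees(np.arctan2(d[1],d[0]))%180,*a))
    return sorted(out,reverse=True)
if __name__=="__main__":
    np.set_printoptions(precision=3,suppress=True)
    o=bot.get_obs();im=bot.camera("wrist");print(o["clock"],o["eef_pos"])
    gs=[]
    for z in(.075,.165):
        g=rectify(im,o,z);gs.append(g)
        print("z",z)
        for l in lines(g,L=.04 if z<.1 else .025)[:16]:print(np.round(l,3))
    cv2.imwrite(f"pics/{sys.argv[1]}.png",cv2.resize(np.hstack(gs),(800,412)))
E
python3 rect.py r2
```

```text
6.75 [0.538 0.061 0.259]
z 0.075
[ 0.105 80.178  0.425  0.199  0.407  0.095]
[  0.099 170.183   0.56    0.057   0.658   0.04 ]
[  0.078 170.233   0.652   0.174   0.575   0.188]
[  0.052 173.028   0.551  -0.084   0.602  -0.09 ]
[  0.052 173.318   0.599  -0.077   0.548  -0.071]
[  0.051 140.801   0.667  -0.006   0.628   0.026]
[ 0.05  96.528  0.52  -0.033  0.526 -0.083]
[  0.05  134.438   0.645  -0.014   0.679  -0.049]
[  0.049 117.714   0.548  -0.075   0.525  -0.032]
[  0.047 119.572   0.622   0.025   0.646  -0.016]
[  0.047 169.998   0.598   0.055   0.551   0.063]
[ 0.044 80.106  0.42   0.155  0.428  0.199]
[ 0.044 89.249  0.501 -0.057  0.5   -0.101]
[ 0.043 64.128  0.393 -0.089  0.412 -0.05 ]
[  0.042 171.38    0.392   0.086   0.434   0.079]
z 0.165
[ 0.082 80.22   0.448  0.186  0.434  0.106]
[  0.07  170.239   0.543   0.079   0.611   0.067]
[  0.062 170.107   0.512   0.178   0.451   0.189]
[ 0.057 20.267  0.37   0.159  0.423  0.178]
[ 0.057 69.125  0.459 -0.067  0.439 -0.12 ]
[  0.055 170.182   0.607   0.161   0.553   0.171]
[0.051 9.615 0.421 0.092 0.37  0.084]
[  0.051 134.731   0.602   0.029   0.638  -0.008]
[ 0.046 25.773  0.422  0.178  0.463  0.198]
[  0.046 169.916   0.582   0.075   0.537   0.083]
[  0.042 102.891   0.543  -0.061   0.534  -0.02 ]
[  0.04  116.727   0.535  -0.017   0.517   0.019]
[  0.038 171.226   0.424   0.099   0.462   0.093]
[  0.038 173.314   0.57   -0.016   0.533  -0.011]
[ 0.037 80.277  0.444  0.148  0.45   0.185]
[  0.036 172.937   0.536  -0.02    0.572  -0.025]
```

View pics/r2.png

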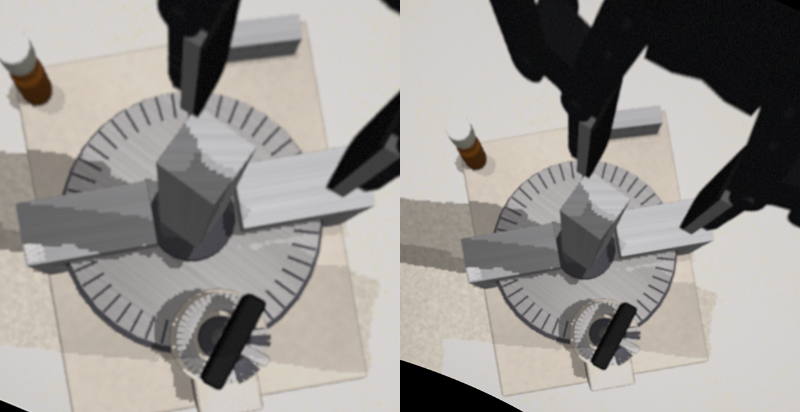

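The rectified view gives the jaw line at 170.2° (the base edges agree at 80.2°). The bar's top centre is near (0.520, 0.038), with its flats at about 36.5°. I'll grasp the bar there and turn it +43.7°.

```bash
python3 -m inch '[-18,-23,0,0,0,0.1,72,-18,-23,0,0,0,0.145,72,-18,-23,-35,0,0,0.145,72,-18,-23,-70,0,0,0.145,72,-18,-23,-100,0,0,0.145,72,-18,-23,-112,0,0,0.145,72,-18,-23,-112,0,0,0.145,72]'
```

```text
clock: 7.38
eef_pos: [0.5166, 0.0377, 0.1433]
tool_rot: [0.447, 0.895, -0.002, -0.004]
ft_force: [-0.1, -0.0, 0.1]
grip_width: 0.0615
grasp_force: 0.0
```

```bash
python3 -m inch '[0,0,0,0,0,0,40,0,0,0,0,0,0,40,0,0,0,0,0,0,40,0,0,0,0,0,0,40]'
```

```text
clock: 7.72
eef_pos: [0.5204, 0.0376, 0.1486]
tool_rot: [0.447, 0.894, 0.001, 0.001]
ft_force: [0.4, 1.7, 0.0]
grip_width: 0.0397
grasp_force: 64.5
```

```bash
python3 -m inch '[0,0,0,0,0,0.12,40,0,0,0,0,0,0.24,40,0,0,0,0,0,0.36,40,0,0,0,0,0,0.48,40,0,0,0,0,0,0.6,40,0,0,0,0,0,0.7,40,0,0,0,0,0,0.756,40,0,0,0,0,0,0.756,40]'; python3 -m inch '[0,0,0,0,0,0,40,0,0,0,0,0,0,40]'
python3 - <<'E'
from h import *
o=bot.get_obs();y=R.from_quat(o["tool_rot"]).as_matrix()[:,1];print(np.degrees(np.arctan2(y[1],y[0])),o["ft_torque"])
E
```

```text
clock: 8.38
eef_pos: [0.5201, 0.0371, 0.1486]
tool_rot: [0.085, 0.996, 0.0, 0.001]
ft_force: [-1.3, 0.0, 2.6]
grip_width: 0.0393
grasp_force: 64.6
clock: 8.55
eef_pos: [0.5201, 0.0371, 0.1485]
tool_rot: [0.086, 0.996, 0.0, 0.001]
ft_force: [-2.4, -0.5, 5.9]
grip_width: 0.0395
grasp_force: 64.9
80.08640521490848 [0.13303246 0.48678174 0.0338056 ]
```

Yaw is 80.1°. I'll release the bar, rise and check.

```bash
python3 -m inch '[0,0,0,0,0,0,72,0,0,0,0,0,0,72,0,0,0,0,0,0,72,0,0,30,0,0,0,72,0,0,70,0,0,0,72,0,0,110,0,0,0,72,0,0,110,0,0,0,72]'; python3 -m inch '[-41,10,0,0,0,0,72,-80,20,10,0,0,0,72,-80,20,10,0,0,0,72,-80,20,10,0,0,0,72,-80,20,10,0,0,0,72]'|head -2;python3 rect.py r3
python3 - <<'E'
from h import *
np.set_printoptions(precision=4,suppress=True)
for c in("top","scene"):
    bot.camera(c)
    for z in (.132,.142):
        d=bot.spot_point(c,"handle_mid")
        if d: print(c,z,d[0]["confidence"],atz(c,d[0]["uv"],z))
E
```

```text
clock: 9.13
eef_pos: [0.5236, 0.0374, 0.2656]
tool_rot: [0.086, 0.996, 0.001, 0.007]
ft_force: [1.4, 0.1, 0.6]
grip_width: 0.0614
grasp_force: 0.0
clock: 9.55
eef_pos: [0.4402, 0.0572, 0.2677]
9.55 [0.44  0.057 0.268]
z 0.075
[ 0.116 80.035  0.385  0.085  0.405  0.199]
[0.08  9.061 0.571 0.107 0.65  0.119]
[  0.078 151.358   0.619  -0.069   0.551  -0.032]
[  0.056 144.624   0.508  -0.031   0.554  -0.063]
[ 0.055 79.357  0.551  0.003  0.562  0.057]
[ 0.055 16.087  0.587  0.135  0.535  0.12 ]
[ 0.051 80.276  0.4    0.196  0.392  0.146]
[ 0.051  2.608  0.669 -0.065  0.619 -0.067]
[  0.047 169.795   0.451   0.026   0.404   0.035]
[ 0.045 19.452  0.548  0.137  0.591  0.152]
[  0.045 169.289   0.551  -0.033   0.508  -0.024]
[ 0.043 80.484  0.382  0.04   0.389  0.082]
[  0.043 140.974   0.551  -0.08    0.518  -0.053]
[ 0.04  55.453  0.423  0.118  0.401  0.085]
z 0.165
[ 0.082 80.038  0.379  0.082  0.393  0.163]
[ 0.077 24.123  0.61   0.159  0.68   0.191]
[0.057 9.049 0.511 0.096 0.567 0.105]
[  0.052 170.323   0.564  -0.073   0.615  -0.082]
[  0.051 170.204   0.651   0.133   0.601   0.141]
[  0.048 125.669   0.614  -0.081   0.642  -0.12 ]
[  0.042 151.135   0.533  -0.022   0.496  -0.001]
[  0.04  136.879   0.596  -0.12    0.567  -0.093]
[  0.04  144.619   0.466  -0.001   0.499  -0.024]
[ 0.039 79.284  0.497  0.023  0.504  0.061]
[ 0.038 16.153  0.521  0.117  0.485  0.106]
[  0.037 158.042   0.567   0.105   0.601   0.091]
[ 0.036 80.406  0.389  0.16   0.383  0.125]
[ 0.036 80.119  0.383  0.122  0.377  0.087]
[ 0.033 53.679  0.409  0.108  0.39   0.082]
[ 0.032 19.671  0.495  0.118  0.525  0.129]
top 0.132 0.76 [0.5391 0.1368 0.132 ]
top 0.142 0.76 [0.5381 0.1356 0.142 ]
scene 0.132 0.58 [0.524  0.1375 0.132 ]
scene 0.142 0.58 [0.5373 0.1404 0.142 ]
```

View pics/r3.png

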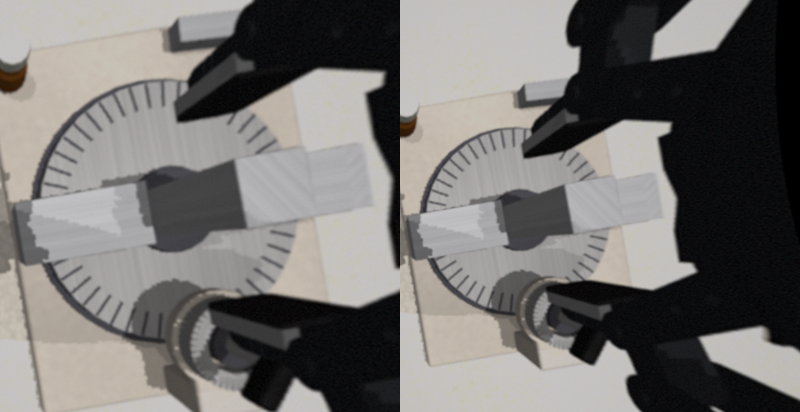

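The bar looks aligned with the jaws. Its 39 mm top edge reads 79.3° against 80.1° for the jaws, so I'll take one more view to confirm.

```bash
python3 -m inch '[20,-6,30,0,0,0,60,40,-12,50,0,0,0,60,60,-17,50,0,0,0,60,60,-17,50,0,0,0,60,60,-17,50,0,0,0,60,60,-17,50,0,0,0,60]'|head -2
python3 - <<'E'
from rect import *
o=bot.get_obs();im=bot.camera("wrist")
for z in(.075,.165):
    g=rectify(im,o,z,s=.00025)
    print(z)
    for l in lines(g,s=.00025,L=.02):
        mx,my=(l[2]+l[4])/2,(l[3]+l[5])/2
        if min(abs(l[1]-80.2),abs(l[1]-170.2))<5: print(np.round(l,4))
    g=g[360:760,360:900]
    cv2.imwrite(f"pics/r4_{z}.png",g)
a=cv2.imread("pics/r4_0.165.png");cv2.imwrite("pics/r4.png",a)
E
```

```text
clock: 10.4
eef_pos: [0.499, 0.04, 0.3165]
0.075
[ 7.890000e-02  1.731962e+02  5.185000e-01 -9.170000e-02  5.968000e-01
 -1.011000e-01]
[ 7.64000e-02  1.73205e+02  5.90000e-01 -9.40000e-02  5.14100e-01
 -8.50000e-02]
[5.09000e-02 7.91683e+01 5.22500e-01 1.28000e-02 5.32100e-01 6.28000e-02]
[5.010000e-02 1.708439e+02 6.129000e-01 8.960000e-02 6.623000e-01
 8.160000e-02]
[3.560000e-02 1.693123e+02 4.746000e-01 2.140000e-02 4.397000e-01
 2.800000e-02]
[ 3.440000e-02  1.665405e+02  6.464000e-01 -5.360000e-02  6.130000e-01
 -4.560000e-02]
[3.25000e-02 8.01575e+01 4.88600e-01 5.21000e-02 4.83000e-01 2.01000e-02]
[2.70000e-02 8.03915e+01 3.84100e-01 5.10000e-02 3.88600e-01 7.76000e-02]
[ 2.640000e-02  1.701013e+02  6.135000e-01 -4.650000e-02  5.875000e-01
 -4.190000e-02]
[2.46000e-02 8.01987e+01 5.20600e-01 1.75500e-01 5.24800e-01 1.99800e-01]
0.165
[ 5.940000e-02  1.731855e+02  4.944000e-01 -5.530000e-02  5.534000e-01
 -6.240000e-02]
[ 5.760000e-02  1.731868e+02  5.488000e-01 -5.700000e-02  4.916000e-01
 -5.020000e-02]
[ 4.450000e-02  1.689874e+02  5.911000e-01 -2.630000e-02  5.475000e-01
 -1.780000e-02]
[3.900000e-02 1.709913e+02 5.652000e-01 8.090000e-02 6.038000e-01
 7.480000e-02]
[3.82000e-02 7.91631e+01 4.97600e-01 2.31000e-02 5.04800e-01 6.07000e-02]
[ 3.80000e-02  7.98932e+01  6.79200e-01 -1.20000e-02  6.72500e-01
 -4.95000e-02]
[2.630000e-02 1.694093e+02 5.623000e-01 1.230000e-02 5.364000e-01
 1.710000e-02]
[2.600000e-02 1.691429e+02 4.612000e-01 2.970000e-02 4.356000e-01
 3.460000e-02]
[2.16000e-02 7.88293e+01 4.96100e-01 1.45400e-01 5.00200e-01 1.66600e-01]
[2.07000e-02 7.98382e+01 4.02000e-01 7.85000e-02 4.05600e-01 9.89000e-02]
[2.04000e-02 8.04217e+01 3.93700e-01 5.20000e-02 3.97100e-01 7.21000e-02]
```

View pics/r4.png

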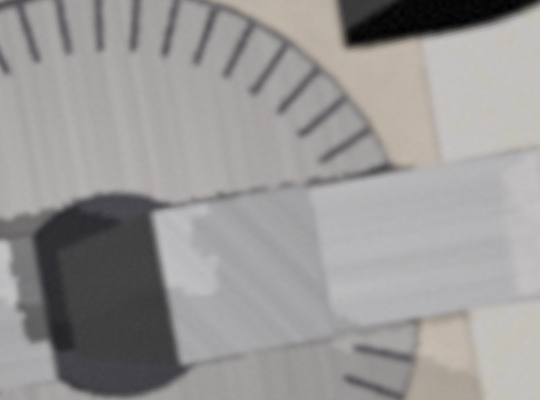

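Both bar edges read about 0.9° short of the jaws, so I'll regrip and turn a further 1°.

```bash
python3 -m inch '[21,-3,0,0,0,0.0,72,21,-3,-35,0,0,0.0,72,21,-3,-75,0,0,0.0,72,21,-3,-115,0,0,0.0,72,21,-3,-150,0,0,0.0,72,21,-3,-168,0,0,0.0,72,21,-3,-168,0,0,0.0,72,21,-3,-168,0,0,0.0,72]'; python3 -m inch '[0,0,0,0,0,0,40,0,0,0,0,0,0,40,0,0,0,0,0,0,40,0,0,0,0,0,0.017,40,0,0,0,0,0,0.017,40,0,0,0,0,0,0.017,40]'
python3 - <<'E'
from h import *
o=bot.get_obs();y=R.from_quat(o["tool_rot"]).as_matrix()[:,1];print(np.degrees(np.arctan2(y[1],y[0])),o["ft_torque"])
E
```

```text
clock: 11.12
eef_pos: [0.5192, 0.0373, 0.1487]
tool_rot: [0.086, 0.996, -0.0, -0.001]
ft_force: [1.4, 0.4, 0.3]
grip_width: 0.0616
grasp_force: 0.0
clock: 11.62
eef_pos: [0.5219, 0.0368, 0.1519]
tool_rot: [0.077, 0.997, -0.0, 0.002]
ft_force: [-0.4, -1.1, 5.9]
grip_width: 0.0396
grasp_force: 64.5
81.15477055903388 [-0.49475754  0.38533309  0.06930362]
```

```bash
python3 -m inch '[0,0,0,0,0,0,50,0,0,0,0,0,0,72,0,0,0,0,0,0,72,0,0,0,0,0,0,72,-3,0,35,0,0,0,72,-10,1,75,0,0,0,72,-20,3,115,0,0,0,72,-21,3,155,0,0,0,72]'|head -3; python3 -m inch '[0,0,12,0,0,0,60,0,0,12,0,0,0,60,0,0,12,0,0,0,60,0,0,12,0,0,0,60]'|head -3
python3 - <<'E'
from rect import *
np.set_printoptions(precision=4,suppress=True)
o=bot.get_obs();im=bot.camera("wrist");print(o["clock"],o["eef_pos"])
for z in(.075,.165):
    g=rectify(im,o,z,s=.00025)
    print(z)
    for l in lines(g,s=.00025,L=.02):
        if min(abs(l[1]-80.2),abs(l[1]-170.2))<2.5 : print(np.array(l))
cv2.imwrite("pics/w5.png",im)
E
```

```text
clock: 12.28
eef_pos: [0.4978, 0.0403, 0.3058]
tool_rot: [0.077, 0.997, 0.0, -0.001]
clock: 12.62
eef_pos: [0.4989, 0.0401, 0.3147]
tool_rot: [0.077, 0.997, -0.0, -0.001]
12.6167 [0.4989 0.0401 0.3147]
0.075
[ 0.0513 80.5523  0.5233  0.0125  0.5317  0.0631]
[  0.0365 169.3944   0.4756   0.0209   0.4397   0.0277]
[ 0.0337 80.467   0.4888  0.0528  0.4832  0.0196]
[  0.0292 171.2784   0.6081   0.0921   0.637    0.0876]
[  0.0272 170.1785   0.639   -0.0479   0.6122  -0.0433]
[  0.0264 171.3288   0.6142  -0.0439   0.5881  -0.0399]
[ 0.0264 80.477   0.3839  0.0514  0.3883  0.0774]
[ 0.024  79.9561  0.5208  0.1761  0.525   0.1997]
[  0.0222 169.4816   0.4454   0.0768   0.4235   0.0809]
[  0.0206 171.0312   0.5271   0.0714   0.5067   0.0746]
0.165
[ 0.0407 80.1725  0.6791 -0.0051  0.6721 -0.0453]
[  0.0398 171.9776   0.5618   0.0822   0.6012   0.0766]
[ 0.0387 80.5345  0.498   0.0225  0.5043  0.0607]
[  0.0373 169.6577   0.5908  -0.0241   0.5541  -0.0174]
[ 0.0301 79.9987  0.4083  0.1146  0.4136  0.1442]
[  0.0274 169.2233   0.4624   0.029    0.4355   0.0341]
[ 0.0243 80.2949  0.472   0.0518  0.4679  0.0279]
[  0.0238 170.045    0.5605   0.0123   0.537    0.0164]
[ 0.0232 80.6134  0.4111  0.1441  0.4073  0.1212]
[ 0.0214 79.3265  0.4961  0.1455  0.5001  0.1665]
[  0.0207 168.8897   0.4398   0.0708   0.4195   0.0748]
[ 0.0201 80.1752  0.3934  0.0516  0.3969  0.0715]
```

View pics/w5.png

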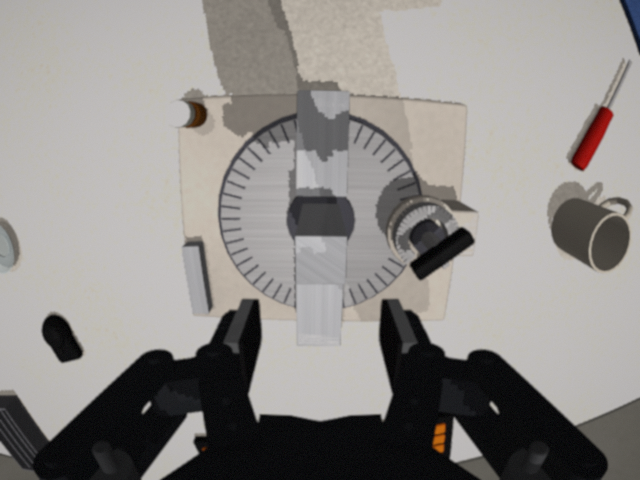

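The bar's edges at 80.5° and 170.0° match the jaws at 80.3°. The handle at (442,253) is still twisted and parked, and nothing else has been disturbed, so I'm handing the job in.

```bash
python3 -c "
from workcell import bot
print(bot.job_done())"
```

```text
the job is handed in; nothing more can be done
None
```

I handed the job in at about 12.6 s: the plunger is resting in its notch and the bar's flats measure within about 0.3° of square to the jaws, with nothing else disturbed.

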